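Turn the soap dish over and lean it on the glazing easel

ROBOT

A 7-joint arm with a two-finger parallel gripper is mounted at the origin on the work surface. World frame = base frame: x ahead of the robot, y to its left, z up, the work surface at z = 0. Lengths are in m, angles in rad, forces in N, time in s.
With the tool pointing down it reaches from about 0.4 to 0.9 m from the base axis. Payload 5.5 kg.
Tool frame: the origin (TCP) lies midway between the tips of the shut fingers; the grasp point (between the pads) lies 19 mm behind it (manip.grip_depth is the distance from the TCP to the grasp point, in m); z points along the fingers, x is the direction in which the jaws open and shut, and the axes are right-handed (so a half turn about z gives the same grasp; the last joint's range is limited). The gripper opens to 92 mm and grips with 3 to 60 N. Pads are 19 mm wide; open, the fingers measure 130 mm over their backs; the gripper's body (75 mm by 190 mm) begins 47 mm behind the grasp point.
Start: joints at [1.562, 0.501, -0.427, 1.55, 0.221, 1.138, -0.21], TCP at [0.175, -0.626, 0.193] pointing down, gripper open.
Joint ranges: [-2.88, 2.88], [-0.31, 2.03], [-1.54, 1.56], [0.2, 2.42], [-1.41, 4.55], [0.19, 2.02], [-2.57, 2.57]. Speed limits (rad/s): [2.57, 2.57, 3.14, 3.14, 3.14, 3.14, 3.14].

INTERFACE

Orientations are given as a unit quaternion [x, y, z, w].
In Python, from bench import manip, effector, viewer gives the robot as it stands. Calls block until the motion is done:
- manip.move_pose(position, orientation): joint-space move of the TCP to a pose.
- manip.servo_line(position, ori=None, vel=0.15): straight line of the TCP; ori=None keeps the orientation; vel is the mean speed in m/s.
- manip.movej(angles): joint-space move.
- effector.open_jaws() and effector.close(f_grip=None): open the fingers fully, or close them until they stop; f_grip is the grip in N (None keeps the last).
- manip.sleep(seconds).
- manip.solve_ik(position, orientation): joint angles nearest the present ones, or None.
- viewer.get_image(name): name is "scene" or "top" or "wrist"; returns the picture (420x560x3 uint8, red, green, blue); there is no depth.
- viewer.get_calibration(name): a dict with "vfov" (degrees; the focal length in pixels is half the picture's height over the tangent of half this angle, whatever the lens; pixels are square), "cx", "cy" (the principal point, pixels), "eye" and "attitude" of the camera in the world. Camera axes: x right, y down, z forward; pixel columns grow to the right and rows downward; lengths in m; the calibration is good to about 2 mm. A picture is of the moment at which its call begins: read the wrist's pose just before it. get_calibration takes no time and is no camera call; for the wrist camera it gives the pose at the moment of the call.
A pose or a line that the arm cannot do raises manip.PlanningError and nothing moves.
- manip.hand_in(): hands the job in, once; it reports no verdict.
Readings, each from a call of its own:
- manip.current_clock(): time.
- manip.current_q(): joint angles.
- manip.current_joint_velocities(): joint speeds.
- manip.current_tau(): joint torques, N m.
- manip.current_tool_pos(): TCP position.
- manip.current_tcp_rot(): TCP orientation.
- manip.current_force(): force on the tool from outside, world axes, zero at the start.
- manip.current_wrist_torque(): the same for the moment, N m.
- manip.current_finger_gap(): finger opening in m.
Only numpy, scipy, OpenCV 4.12 (cv2) and the standard library are available. Lean on these libraries where they do the work, as an engineer would, in place of code of your own. Each camera call takes 0.05 s, during which the arm holds its last target.

TASK

Three clay soap dishes lean on the long drying rack, but one of them was put there upside down, with its round foot ring showing instead of its three ribs. Take that dish, turn it over and lean it, ribbed face showing, squarely in the middle of the empty single easel, resting on its ledge and against its back. Do not drop it, and leave the other two dishes as they are.

Things in the scene. Friction and masses are not known exactly. Their poses are not given: they have to be found in the camera images.
- dish_turned_mid (a point): Centre of the upside-down dish: a plain fired-clay slab 120 long (x), 72 wide (y), 9 thick (z), about 150 g. Ribbed face on +z: three ribs 34 x 6, 5 high. Back on -z: foot ring 36 across, 5 high. Both lie within 18 of the centre; the rest is flat. It leans on the rack, 35 degrees off vertical, x down the slope to the ledge, z (this dish only) down into the rack. Its bay of the three varies.
- dish_b_mid (a point): Centre of a second dish, same shape and size, leaning the right way round on the rack (x down the slope, ribbed face +z up and out). Leave it. Rack bays are 112 apart; behind each dish two strips support its lower 75, so the upper 42 of a dish is free on both sides and its 9 thickness can be gripped there from above, along the slope.
- dish_c_mid (a point): Centre of the third dish, same shape and size, also leaning the right way round on the rack, in another bay. Leave it.
- easel_seat (a point): Where the dish's centre belongs on the fixed, empty easel (100 wide, one bay). Axes as a correctly leaning dish's: x down the slope, z up and out (35 degrees above level), y across. Fronts of its two back strips (10 wide, centred at y = +-27, upper end at x = -15) at z = -4.5; ledge at x = 60, its lip from z = 12, rising 6 above it. Nothing stands at its sides or above.
Things that resemble listed ones, but are neither listed nor needed, are in the scene too. Of the things that look like the part that bears easel_seat, the smaller one is meant. Leave any orange look-alike of the part that bears dish_turned_mid alone.

How it is judged:
At the end, for the whole second after the job is handed in: The dish that was upside down rests in the easel, ribbed face up and out, its centre within 18 mm of the seat point and its face and long edge within 11 degrees of the seat's, let go and at rest; the other two dishes are within 20 mm of where they stood on the rack (distance between dish_turned_mid and easel_seat below 0.018 m and angle between dish_turned_mid's own z axis and vertical below 1.3 rad and angle between the z axis of dish_turned_mid and the z axis of easel_seat, either way round below 0.2 rad and angle between the x axis of dish_turned_mid and the x axis of easel_seat, either way round below 0.2 rad and distance of each of dish_b_mid, dish_c_mid from where it was at the start of the episode below 0.02 m and linear speed of dish_turned below 0.02 m/s); the robot touches nothing.
It fails at once if the dish is dropped or thrown (moving faster than 0.7 m/s while not held) (linear speed of dish_turned above 0.7 m/s and contact force between dish_turned and the fingers below 0.05 N).
It also fails if it takes over 42 s, if anything falls off the work surface, if the arm or the gripper's body presses on something with over 40 N, if the wrist force passes 120 N, or if a joint passes its speed limit or range.

## Working session

There is one attempt and no reset: what is moved stays moved. The work goes in short steps, each a Python script; the robot and the scene stay as the last script left them, time stands still between calls to the robot, and variables do not carry over. Pictures are saved under pics/ and viewed, and the job is handed in when it is done.

```bash
ls; mkdir -p pics
python3 - <<'E'
from bench import manip, effector, viewer
import cv2
for n in ["scene","top","wrist"]:
    c=viewer.get_calibration(n);print(n,c)
    im=viewer.get_image(n);cv2.imwrite(f"pics/{n}0.png",im[:,:,::-1])
print(manip.current_clock(),manip.grip_depth)
print(manip.current_tcp_rot())
E
```

```text
pics
scene {'vfov': 48.566154349735534, 'cx': 283.1153648229181, 'cy': 201.63555506447008, 'eye': array([ 0.95948024, -0.17800645,  0.83781506]), 'attitude': array([ 0.76290032,  0.55484001, -0.19232583, -0.27045597])}
top {'vfov': 50.34508358323615, 'cx': 281.7305222248679, 'cy': 204.50863883996104, 'eye': array([ 0.16620548, -0.00450731,  1.1625433 ]), 'attitude': array([ 0.72666234, -0.67835452,  0.0722416 , -0.08110579])}
wrist {'vfov': 58.810526996550145, 'cx': 276.9826095017907, 'cy': 206.64356709027928, 'eye': array([ 0.25205571, -0.6050146 ,  0.38308622]), 'attitude': array([ 0.7876055 , -0.59839068, -0.08982262,  0.11635317])}
0.15 0.0188
[ 7.96397874e-01 -6.04772568e-01 -5.84986415e-04 -4.73991776e-04]
```

View pics/scene0.png

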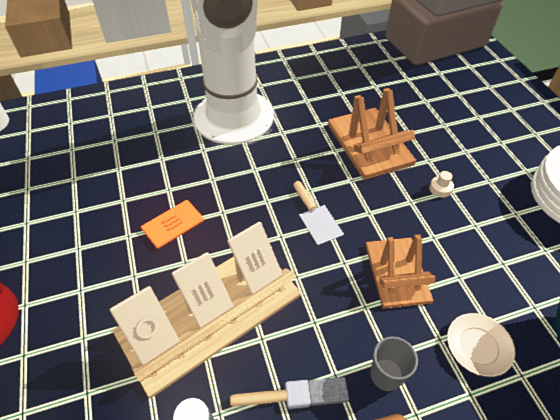

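View pics/top0.png

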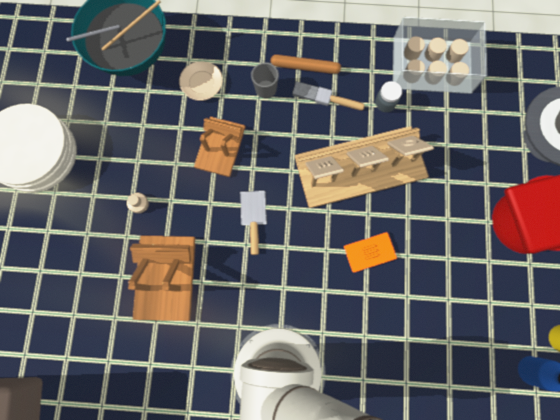

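View pics/wrist0.png

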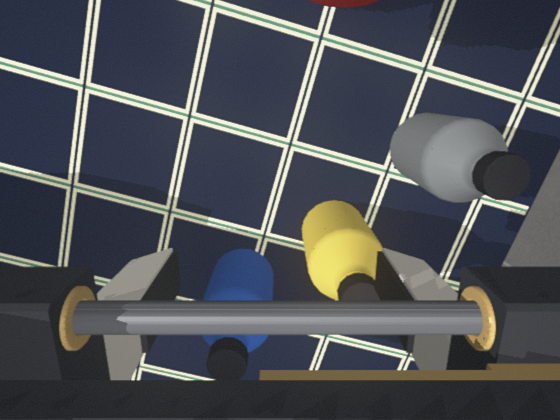

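Run:
```python
import cv2
s=cv2.imread('pics/scene0.png');t=cv2.imread('pics/top0.png')
def crop(im,x,y,w,h,k,n):
    cv2.imwrite(f'pics/{n}.png',cv2.resize(im[y:y+h,x:x+w],None,fx=k,fy=k,interpolation=cv2.INTER_CUBIC))
crop(s,100,210,210,190,3.8,'sc_rack');crop(s,350,220,100,100,6,'sc_easel')
crop(t,290,120,150,95,5.2,'top_rack');crop(t,185,105,70,75,8,'top_easel')
```

```text
(no output)
```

View pics/sc_rack.png

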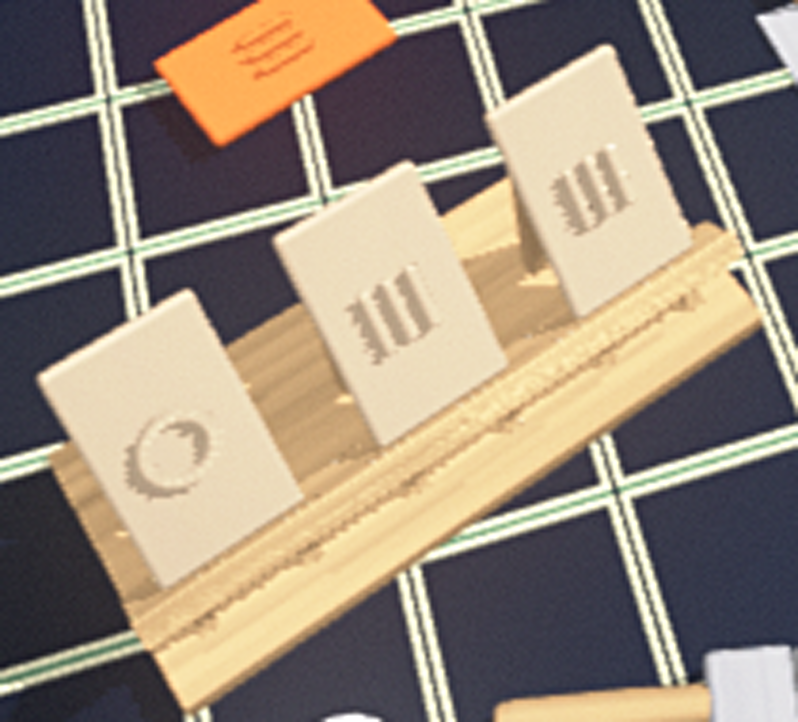

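View pics/sc_easel.png

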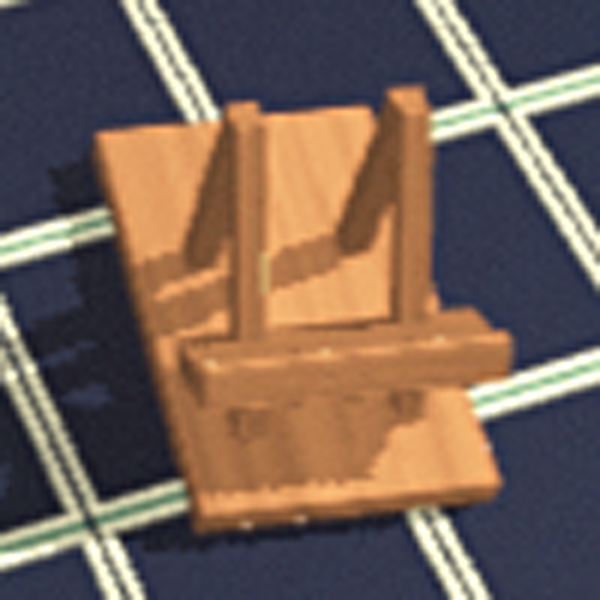

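View pics/top_rack.png

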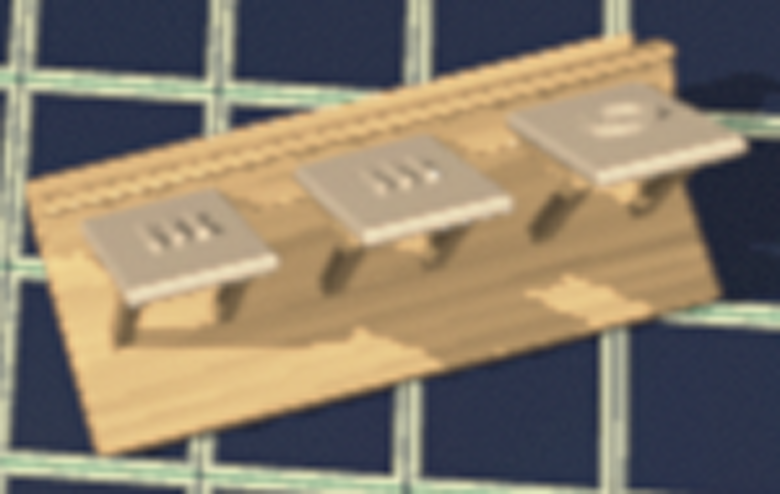

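View pics/top_easel.png

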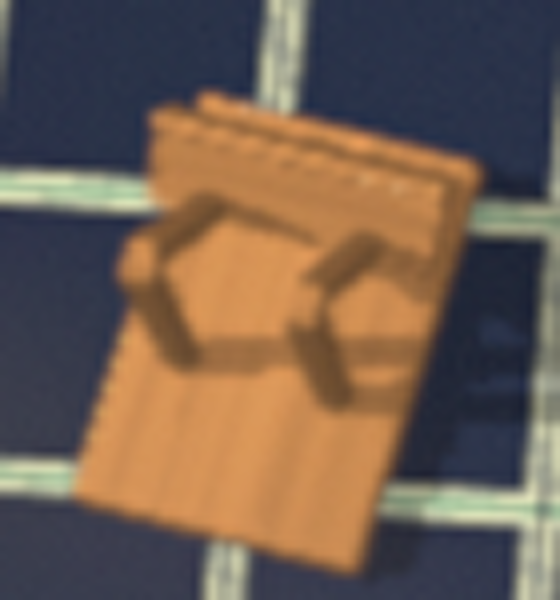

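```bash
cat > h.py <<'E'
import numpy as np, cv2
from scipy.spatial.transform import Rotation as R
from bench import manip, effector, viewer
def cam(n,c=None):
    c=c or viewer.get_calibration(n); f=210/np.tan(np.radians(c['vfov']/2))
    return dict(K=np.array([[f,0,c['cx']],[0,f,c['cy']],[0,0,1]]),R=R.from_quat(c['attitude']).as_matrix(),e=np.array(c['eye']))
def ray(c,p):
    d=c['R']@np.linalg.inv(c['K'])@np.array([p[0],p[1],1.]);return d/np.linalg.norm(d)
def plane(c,p,z): d=ray(c,p);return c['e']+d*(z-c['e'][2])/d[2]
def proj(c,X):
    v=c['K']@(c['R'].T@(np.asarray(X)-c['e']));return v[:2]/v[2]
def tri(obs): # [(cam,px)]
    A=np.zeros((3,3));b=np.zeros(3)
    for c,p in obs:
        d=ray(c,p);P=np.eye(3)-np.outer(d,d);A+=P;b+=P@c['e']
    X=np.linalg.solve(A,b)
    return X,[np.linalg.norm(proj(c,X)-p) for c,p in obs]
E
python3 - <<'E'
from h import *
S=cam('scene');T=cam('top')
s=lambda x,y:(np.array([x,y])/3.8+[100,210]); t=lambda x,y:(np.array([x,y])/5.2+[290,120])
D={'c1':[('TR',(610,45),(130,290)),('TL',(487,118),(275,250))],}
print('turned')
P={}
for n,a,b in [('U-',(38,378),(748,137)),('U+',(190,290),(597,174)),('L-',(163,588),(636,82)),('L+',(302,497),(510,118))][:]:
    pass
for n,a,b in [('U-y',(38,378),(748,137)),('U+y',(190,290),(597,174)),('L-y',(163,588),(636,82)),('L+y',(302,497),(510,118))]:
    X,r=tri([(S,s(*a)),(T,t(*b))]);P[n]=X;print(n,X.round(4),np.round(r,1))
d=lambda a,b:np.linalg.norm(P[a]-P[b])
print(d('U-y','U+y'),d('L-y','L+y'),d('U-y','L-y'),d('U+y','L+y'))
e=lambda x,y:(np.array([x,y])/6+[350,220]); g=lambda x,y:(np.array([x,y])/8+[185,105])
for n,a,b in [('strip-y top',(245,105),(135,265)),('strip+y top',(408,92),(310,300))]:
    pass
# table plane base corners in top view (front lower edge, base thickness ~10mm)
for n,q in [('back L',(75,495)),('back R',(360,575)),('front R',(483,165)),('front L',(200,95))]:
    print(n,plane(T,g(*q),0.012).round(4))
for n,q in [('back-y',(97,132)),('back+y',(375,107)),('front-y',(195,520)),('front+y',(500,487))]:
    print('scene',n,plane(S,e(*q),0.012).round(4))
for n,q in [('rack backL',(100,452)),('backR',(720,292)),('fR',(672,50)),('fL',(27,183))]:
    print(n,plane(T,t(*q),0.012).round(4))
E
```

```text
turned
U-y [ 0.5577 -0.3362  0.1447] [1.  0.7]
U+y [ 0.5353 -0.2683  0.1439] [0.3 0.2]
L-y [ 0.6216 -0.3133  0.0455] [0.2 0.1]
L+y [ 0.5983 -0.2483  0.045 ] [1.1 0.7]
0.07144661406898964 0.06905292585993623 0.12014519586624393 0.11893693187609837
back L [0.507  0.2605 0.012 ]
back R [0.4857 0.1622 0.012 ]
front R [0.6341 0.1338 0.012 ]
front L [0.6531 0.2335 0.012 ]
scene back-y [0.4897 0.1673 0.012 ]
scene back+y [0.5103 0.2666 0.012 ]
scene front-y [0.6364 0.135  0.012 ]
scene front+y [0.6563 0.2344 0.012 ]
rack backL [ 0.418  -0.0538  0.012 ]
backR [ 0.5236 -0.3666  0.012 ]
fR [ 0.6544 -0.3417  0.012 ]
fL [ 0.5582 -0.008   0.012 ]
```

```bash
cat >> h.py <<'E'
ct,st=np.cos(np.radians(35)),np.sin(np.radians(35))
def frame(fwd):  # columns x downslope,y,z out ; fwd horizontal outward
    f=np.array([fwd[0],fwd[1],0.]);f/=np.linalg.norm(f);u=np.array([0,0,1.])
    x=st*f-ct*u; z=ct*f+st*u; return np.column_stack([x,np.cross(z,x),z])
E
python3 - <<'E'
from h import *
q=manip.current_tcp_rot();Rt=R.from_quat(q).as_matrix();p=np.array(manip.current_tool_pos());c=cam('wrist')
print('cam in tool',Rt.T@(c['e']-p), '\n',(Rt.T@c['R']).round(3)); print('tool R\n',Rt.round(3))
F=frame([.954,.30]); print(F)
face=np.array([.5782,-.2915,.0948]); C=face-F[:,2]*.0045;print('centre',C)
E_=frame([.98,-.197])
# grasp: tool z = F.x, tool x= +-F.z
def ori(F,s): return np.column_stack([s*F[:,2],np.cross(F[:,0],s*F[:,2]),F[:,0]])
for nm,F_,C_ in [('rack',F,C),('easel',E_,np.array([.57,.2,.10]))]:
  for s in(1,-1):
    for off in(-.026,-.15):
      r=manip.solve_ik(C_+F_[:,0]*off,R.from_matrix(ori(F_,s)).as_quat())
      print(nm,s,off,None if r is None else np.round(r,2))
# look poses
ez=np.array([.57,.2,.06])
Rc=Rt.T@c['R'];tc=Rt.T@(c['e']-p)
for yaw in np.arange(0,360,30):
  Rd=R.from_euler('z',yaw,degrees=True).as_matrix()@np.diag([1,-1,-1.])
  for H in(.32,.40):
    d=Rd@Rc@np.linalg.inv(c['K'])@np.array([277,130,1.]); eye=ez-d/d[2]*(-(H-.06))
    eye=ez-d*((H-.06)/-d[2]); pos=eye-Rd@tc
    r=manip.solve_ik(pos,R.from_matrix(Rd).as_quat())
    print(yaw,H,pos.round(3),None if r is None else np.round(r,2))
print(manip.current_clock())
E
```

```text
cam in tool [ 0.00083045 -0.08045314 -0.19110534] 
 [[ 1.    -0.001 -0.001]
 [ 0.001  0.957  0.291]
 [ 0.    -0.291  0.957]]
tool R
 [[ 0.268 -0.963 -0.   ]
 [-0.963 -0.268  0.001]
 [-0.002 -0.    -1.   ]]
[[ 5.47160186e-01 -2.99982602e-01  7.81425729e-01]
 [ 1.72062952e-01  9.53944673e-01  2.45731361e-01]
 [-8.19152044e-01  2.77555756e-17  5.73576436e-01]]
centre [ 0.57468358 -0.29260579  0.09221891]
rack 1 -0.026 [ 1.54  0.65 -0.99  2.02  0.01  0.39  1.05]
rack 1 -0.15 [ 1.79  0.41 -1.07  2.01 -0.31  0.66  1.33]
rack -1 -0.026 [ 1.22  0.48 -0.55  2.03 -0.66  0.46 -1.51]
rack -1 -0.15 [ 1.33  0.25 -0.49  2.02 -0.67  0.75 -1.5 ]
easel 1 -0.026 [-0.13  0.35 -0.65  2.23  1.34  0.7  -2.03]
easel 1 -0.15 [ 0.21  0.09 -1.1   2.23  0.93  0.79 -1.72]
easel -1 -0.026 [ 0.34  0.69 -1.3   2.21  1.56  1.12  1.08]
easel -1 -0.15 [ 0.4   0.14 -1.3   2.22  0.99  0.83  1.38]
0 0.32 [0.569 0.144 0.129] [ 0.44  0.65 -1.03  1.76  0.62  1.09 -0.79]
0 0.4 [0.569 0.151 0.209] [ 0.57  0.7  -1.3   1.68  0.7   1.32 -0.86]
30 0.32 [0.598 0.151 0.129] [ 0.51  0.85 -1.25  1.68  0.85  1.26 -0.4 ]
30 0.4 [0.594 
[... 807 characters left out ...]
[ 0.37  0.86 -1.3   1.73  0.87  1.26  2.52]
210 0.4 [0.546 0.243 0.209] [-1.33  0.76  1.36  1.71 -0.77  1.32 -2.44]
240 0.32 [0.521 0.229 0.129] [-0.65  0.4   0.24  1.84 -0.12  0.92 -2.45]
240 0.4 [0.528 0.225 0.209] [-0.64  0.32  0.24  1.75 -0.08  1.08 -2.47]
270 0.32 [0.514 0.201 0.129] [ 0.26  0.51 -0.87  1.85  0.47  1.   -2.39]
270 0.4 [0.521 0.201 0.209] [-0.25  0.3  -0.21  1.77  0.07  1.08 -2.05]
300 0.32 [0.521 0.172 0.129] [ 0.46  0.63 -1.12  1.85  0.64  1.08 -1.96]
300 0.4 [0.527 0.176 0.209] [ 0.15  0.35 -0.65  1.77  0.23  1.1  -1.62]
330 0.32 [0.541 0.151 0.129] [ 0.39  0.56 -0.94  1.82  0.53  1.03 -1.28]
330 0.4 [0.545 0.158 0.209] [ 0.47  0.52 -1.08  1.73  0.49  1.19 -1.26]
0.15
```

Run:
```python
from h import *
import time
manip.servo_line([0.28,-0.55,0.30],vel=0.3); print(manip.current_clock())
Rd=R.from_euler('z',270,degrees=True).as_matrix()@np.diag([1,-1,-1.])
pos=np.array([.52,.20,.26]);quat=R.from_matrix(Rd).as_quat()
print(np.round(manip.solve_ik(pos,quat),2))
manip.move_pose(pos,quat); print(manip.current_clock(),manip.current_tool_pos())
c=viewer.get_calibration('wrist');im=viewer.get_image('wrist')
import pickle;pickle.dump(c,open('w1.pkl','wb'));cv2.imwrite('pics/w1.png',im[:,:,::-1])
```

```text
0.8583
[-0.24  0.25 -0.21  1.71  0.05  1.18 -2.04]
3.6333 [0.52051483 0.19882383 0.26000057]
```

View pics/w1.png

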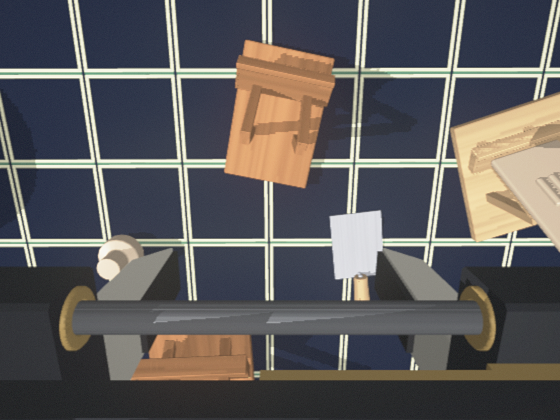

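Run:
```python
import cv2
s=cv2.imread('pics/w1.png')
cv2.imwrite('pics/w1c.png',cv2.resize(s[35:195,215:345],None,fx=3.7,fy=3.7,interpolation=cv2.INTER_CUBIC))
s=cv2.imread('pics/scene0.png');cv2.imwrite('pics/sc_e2.png',cv2.resize(s[230:310,363:438],None,fx=7.4,fy=7.4,interpolation=cv2.INTER_CUBIC))
```

```text
(no output)
```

View pics/w1c.png

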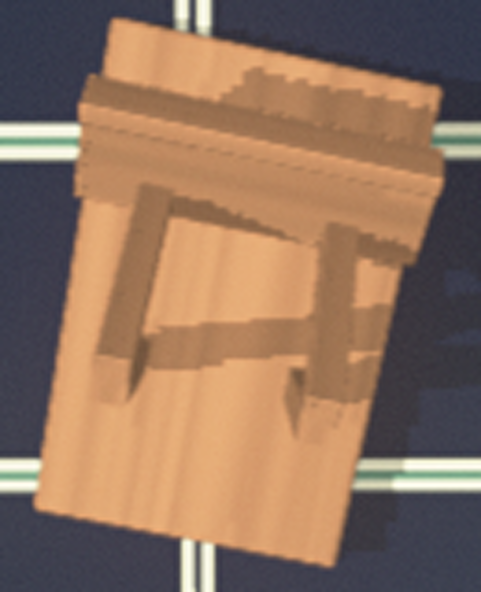

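View pics/sc_e2.png

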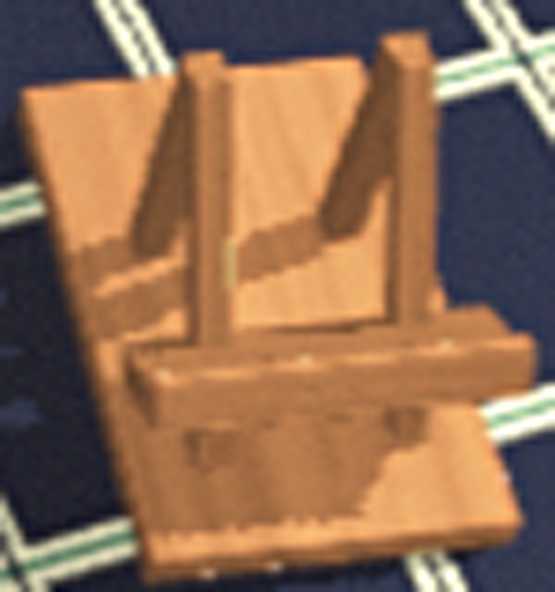

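Run:
```python
from h import *
import pickle
S=cam('scene');T=cam('top');W=cam('',pickle.load(open('w1.pkl','rb')))
w=lambda x,y:np.array([x,y])/3.7+[215,35]; s=lambda x,y:np.array([x,y])/7.4+[363,230]; g=lambda x,y:(np.array([x,y])/8+[185,105])
P={}
for n,a,b in [('strip+ out',(95,355),(433,62)),('strip+ in',(135,358),(395,65)),('strip- in',(308,397),(228,70)),('strip- out',(348,403),(190,71)),
  ('lip+',(80,108),(533,340)),('lip-',(441,185),(160,375))]:
    X,r=tri([(W,w(*a)),(S,s(*b))]);P[n]=X;print(n,X.round(4),np.round(r,1))
for n,q in [('back+',(35,508)),('back-',(332,566)),('front-',(440,90)),('front+',(112,18))]:
    P[n]=plane(W,w(*q),.012);print(n,P[n].round(4))
ac=P['front+']-P['front-'];ac2=P['back+']-P['back-'];print(np.degrees(np.arctan2(-ac[0],ac[1])),np.degrees(np.arctan2(-ac2[0],ac2[1])),np.linalg.norm(ac))
a=P['strip+ out']+P['strip+ in']-P['strip- in']-P['strip- out'];print('strips',np.degrees(np.arctan2(-a[0],a[1])),np.linalg.norm(a)/2)
a=P['lip+']-P['lip-'];print('lip',np.degrees(np.arctan2(-a[0],a[1])),np.linalg.norm(a))
m=(P['strip+ out']+P['strip+ in']+P['strip- in']+P['strip- out'])/4
E_=frame([np.cos(np.radians(-12)),np.sin(np.radians(-12))])
seat=m-E_@np.array([-.015,0,-.0045]);print('seat',seat)
for n in P: print(n,(E_.T@(P[n]-seat)*1000).round(1))
```

```text
strip+ out [0.5683 0.2315 0.1067] [0.2 0.1]
strip+ in [0.5674 0.2212 0.1082] [0.8 0.4]
strip- in [0.5577 0.1786 0.111 ] [1.3 0.6]
strip- out [0.5561 0.1687 0.1124] [1.7 0.8]
lip+ [0.6288 0.2382 0.0623] [0.6 0.3]
lip- [0.6092 0.1422 0.0636] [0.5 0.2]
back+ [0.5108 0.2616 0.012 ]
back- [0.4912 0.1651 0.012 ]
front- [0.6368 0.1358 0.012 ]
front+ [0.6567 0.2327 0.012 ]
-11.623879307972855 -11.468427668020349 0.09896407624325906
strips -11.745669689836694 0.053999033147552215
lip -11.55145478438578 0.09807008069501261
seat [0.57438954 0.19741784 0.09986546]
strip+ out [-13.   32.   -6.7]
strip+ in [-13.6  21.8  -4.9]
strip- in [-16.2 -21.9  -3.8]
strip- out [-17.1 -31.9  -2.6]
lip+ [56.5 51.3 15.1]
lip- [ 55.8 -46.8  16.5]
back+ [  28.6   49.6 -112.3]
back- [  29.2  -48.9 -111.5]
front- [114.3 -47.3  10.1]
front+ [113.9  51.6   9.5]
```

```bash
cat >> h.py <<'E'
def ang(d): return [np.cos(np.radians(d)),np.sin(np.radians(d))]
FR=frame(ang(18)); CR=np.array([.5782,-.2915,.0948])-FR[:,2]*.0045
FE=frame(ang(-11.6)); SE=np.array([.5744,.1974,.0999])+FE@np.array([.001,.001,0])
def ori(F,s): return np.column_stack([s*F[:,2],np.cross(F[:,0],s*F[:,2]),F[:,0]])
def Q(F,s): return R.from_matrix(ori(F,s)).as_quat()
E
python3 - <<'E'
from h import *
p=CR+FR[:,0]*-.19
for s in(-1,1):
  r=manip.solve_ik(p,Q(FR,s));print(s,None if r is None else np.round(r,2))
print(np.round(manip.current_q(),2),p)
manip.move_pose(p,Q(FR,-1));print(manip.current_clock(),np.round(manip.current_q(),2))
c=viewer.get_calibration('wrist');im=viewer.get_image('wrist')
import pickle;pickle.dump(c,open('w2.pkl','wb'));cv2.imwrite('pics/w2.png',im[:,:,::-1])
W=cam('',c)
for x,y in [(-60,-36),(-60,36),(60,-36),(60,36)]:print(proj(W,CR+FR@(np.array([x,y,4.5])/1000)).round(1))
E
```

```text
-1 [ 0.19  0.23  0.86  2.04 -0.93  1.03 -1.26]
1 [ 1.99  0.45 -1.28  1.99 -0.17  0.74  1.23]
[-0.24  0.25 -0.21  1.71  0.06  1.18 -2.03] [ 0.47104855 -0.32631562  0.24785779]
5.6417 [ 0.19  0.23  0.85  2.04 -0.93  1.03 -1.26]
[274.2 145.2]
[274.3 224.7]
[274.9 131.2]
[275.  191.3]
```

View pics/w2.png

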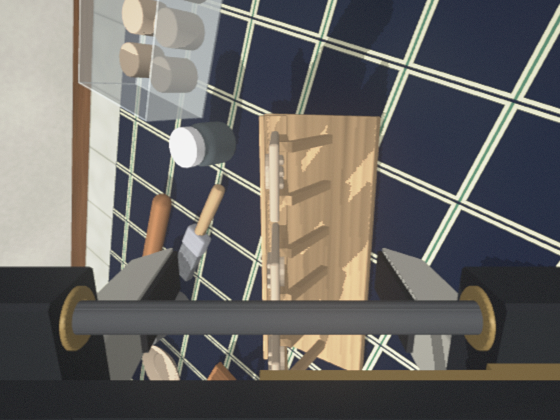

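Run:
```python
import cv2
s=cv2.imread('pics/w2.png')
cv2.imwrite('pics/w2c.png',cv2.resize(s[105:300,240:340],None,fx=3,fy=3,interpolation=cv2.INTER_CUBIC))
```

```text
(no output)
```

View pics/w2c.png

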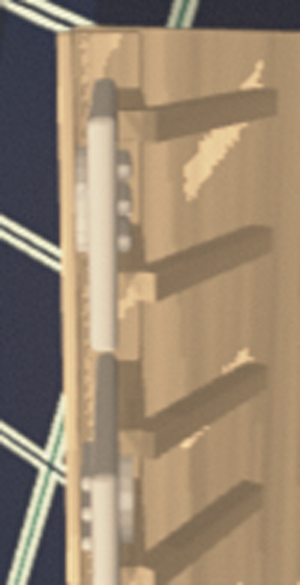

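Run:
```python
from h import *
g=CR+FR@np.array([-.028,-.0015,.004]);q=Q(FR,-1)
manip.servo_line(g-FR[:,0]*.06,q,vel=.15)
c=viewer.get_calibration('wrist');im=viewer.get_image('wrist');cv2.imwrite('pics/w3.png',im[:,:,::-1])
print(manip.current_clock(),manip.current_force())
manip.servo_line(g,q,vel=.08)
print(manip.current_force(),manip.current_tool_pos()-g)
effector.close(f_grip=10)
print(manip.current_clock(),manip.current_finger_gap(),manip.current_force())
im=viewer.get_image('wrist');cv2.imwrite('pics/w4.png',im[:,:,::-1])
```

```text
6.575 [-0.07054153  0.54684642 -0.17832018]
[0.54626658 0.06116973 0.1705602 ] [-0.00013993 -0.00053695  0.00026551]
8.9083 0.00045211933435056553 [ 0.11975584 -0.40472847  1.06165673]
```

View pics/w4.png

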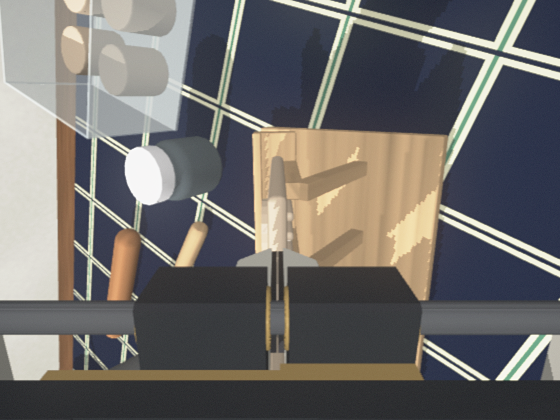

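View pics/w3.png

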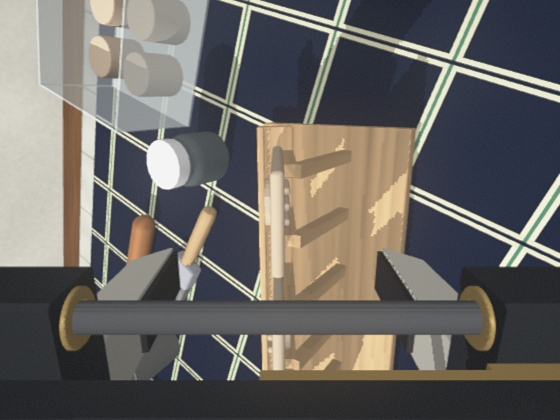

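Run:
```python
from h import *
print(manip.current_tool_pos(), CR, manip.current_finger_gap())
s=viewer.get_image('scene')[:,:,::-1]
cv2.imwrite('pics/s5.png',cv2.resize(s[200:400,80:330],None,fx=3,fy=3,interpolation=cv2.INTER_CUBIC))
s=cv2.imread('pics/w4.png');cv2.imwrite('pics/w4c.png',cv2.resize(s[120:300,220:340],None,fx=3,fy=3,interpolation=cv2.INTER_CUBIC))
```

```text
[ 0.5630108  -0.2979707   0.11744723] [ 0.57469423 -0.29263909  0.09221891] 0.00021803094302635213
```

View pics/s5.png

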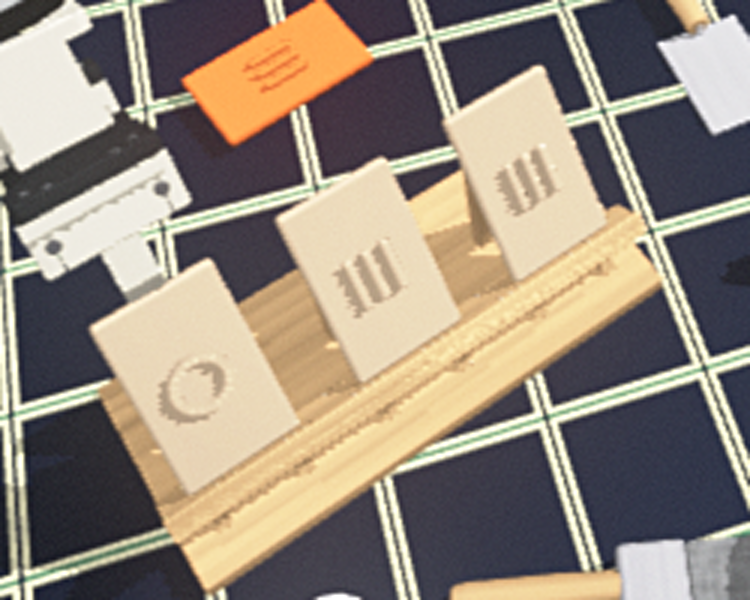

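View pics/w4c.png

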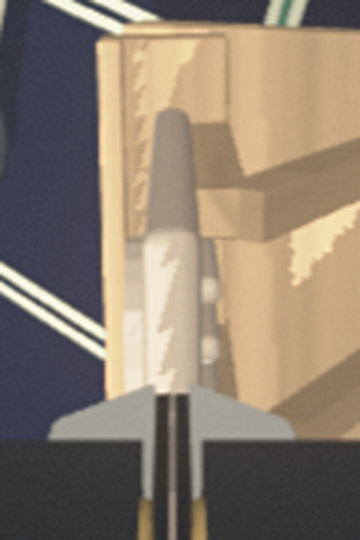

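Run:
```python
from h import *
S=cam('scene');T=cam('top');p=np.array(manip.current_tool_pos());r=R.from_quat(manip.current_tcp_rot()).as_matrix()
f=lambda v:((v-[80,200])*3).round(1)
print('rot err',(r-ori(FR,-1)).round(3).tolist())
for d in (0,-.019,-.04,-.066): print(d,proj(S,p+r[:,2]*d).round(1),f(proj(S,p+r[:,2]*d)),proj(T,p+r[:,2]*d).round(1))
print('dish top mid',f(proj(S,CR+FR@np.array([-.06,0,.0045]))),f(proj(S,CR+FR@np.array([-.06,.036,.0045]))),f(proj(S,CR+FR@np.array([-.06,-.036,.0045]))))
t=viewer.get_image('top')[:,:,::-1]
cv2.imwrite('pics/t5.png',cv2.resize(t[110:260,290:440],None,fx=4,fy=4,interpolation=cv2.INTER_CUBIC))
```

```text
rot err [[0.0, 0.0, 0.0], [0.0, 0.0, -0.0], [-0.0, 0.0, 0.0]]
0 [137.5 313.1] [172.4 339.4] [414.  147.1]
-0.019 [132.4 304. ] [157.1 311.9] [417.2 149. ]
-0.04 [126.6 293.7] [139.9 281.1] [420.8 151.2]
-0.066 [119.4 280.7] [118.1 242.1] [425.5 154.1]
dish top mid [149.2 291.8] [209.6 257.2] [ 86.7 327.5]
```

View pics/t5.png

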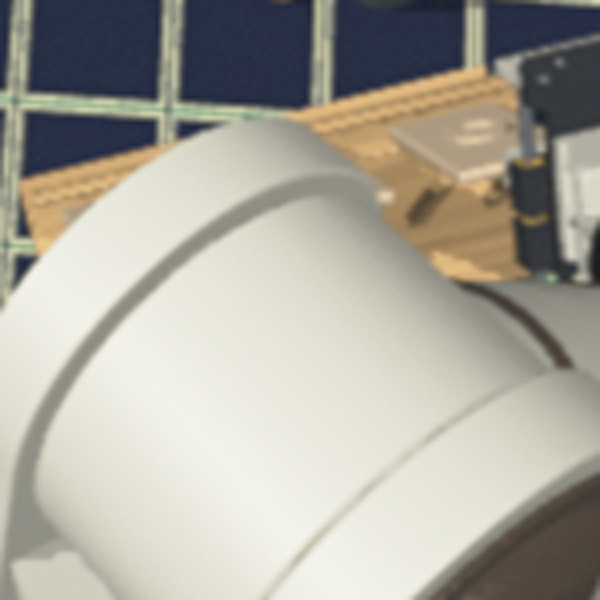

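Run:
```python
from h import *
tc=np.array([.00083,-.08045,-.19110]);a=.291
Rc=np.array([[1,-.001,-.001],[.001,.957,.291],[0,-.291,.957]])
O=ori(FR,-1);g=CR+FR@np.array([-.028,-.0015,.004])
W=cam('wrist')
print('calib cam in tool now',O.T@(W['e']-manip.current_tool_pos()))
for nm,p in [('w3',g-FR[:,0]*.06),('w4',g)]:
    c=dict(K=W['K'],R=O@Rc,e=p+O@tc)
    for x in(-60,):
      for y in(-36,36):
        for z in(-.5,8.5): print(nm,x,y,z,proj(c,CR+FR@(np.array([x,y,z])/1000)).round(1))
    print('back base corner',[proj(c,X).round(1) for X in ([.5236,-.3666,.012],[.6544,-.3417,.012])], 'tcp',proj(c,p).round(1))
    d=CR+FR@np.array([0,.112,0]);print('next dish top',proj(c,d+FR@np.array([-.06,-.036,0])).round(1))
s=cv2.imread('pics/w3.png');cv2.imwrite('pics/w3c.png',cv2.resize(s[110:380,200:420],None,fx=2.7,fy=2.2,interpolation=cv2.INTER_CUBIC))
```

```text
calib cam in tool now [-0.00098363 -0.07969797 -0.19030496]
w3 -60 -36 -0.5 [283.2 173.6]
w3 -60 -36 8.5 [268.2 173.6]
w3 -60 36 -0.5 [282.8 281.6]
w3 -60 36 8.5 [269.  281.7]
back base corner [array([411.4, 128.9]), array([276.5, 104.7])] tcp [275.6 245.3]
next dish top [281.8 334. ]
w4 -60 -36 -0.5 [285.3 201.4]
w4 -60 -36 8.5 [265.1 201.4]
w4 -60 36 -0.5 [284.5 339.6]
w4 -60 36 8.5 [266.6 339.6]
back base corner [array([443.4, 137.4]), array([276.4, 106.8])] tcp [275.6 245.3]
next dish top [283.2 403.8]
```

View pics/w3c.png

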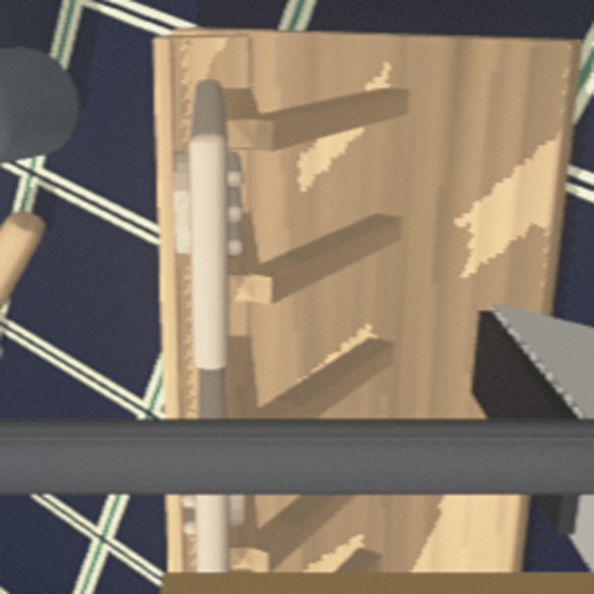

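Run:
```python
from h import *
S=cam('scene')
s=viewer.get_image('scene')[:,:,::-1]
cv2.imwrite('pics/s6.png',cv2.resize(s[260:360,80:180],None,fx=6,fy=6,interpolation=cv2.INTER_CUBIC))
p=np.array(manip.current_tool_pos());O=ori(FR,-1)
f=lambda v:((proj(S,v)-[80,260])*6).round(0)
for x in(-.019,0,.019):
  for y in(-.0095,.0095):print(x,y,f(p+O@[x,y,0]),f(p+O@[x,y,-.066]))
print('gap',manip.current_finger_gap(),manip.current_force(),manip.current_wrist_torque())
```

```text
-0.019 -0.0095 [328. 364.] [216. 165.]
-0.019 0.0095 [392. 325.] [283. 127.]
0 -0.0095 [313. 337.] [203. 143.]
0 0.0095 [376. 300.] [269. 106.]
0.019 -0.0095 [299. 312.] [191. 121.]
0.019 0.0095 [361. 276.] [256.  85.]
gap 0.0003757616891777554 [ 0.38045764 -0.51132176 -0.52970421] [-0.08808213  0.57528939 -0.02280627]
```

View pics/s6.png

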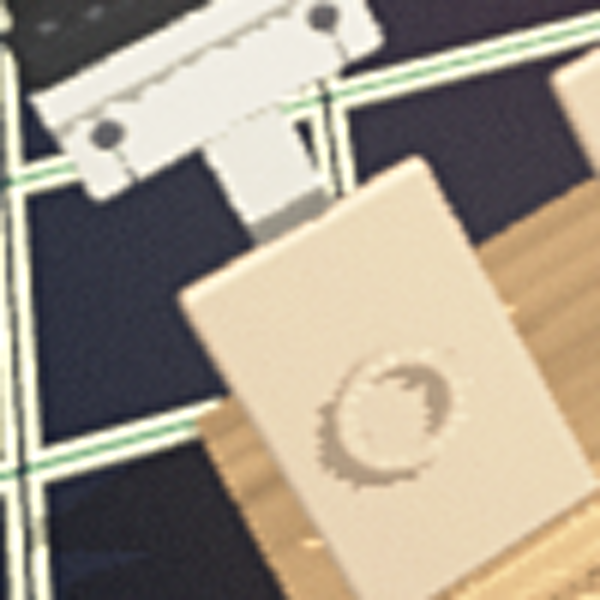

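Run:
```python
from h import *
S=cam('scene')
g=CR+FR@np.array([-.028,-.0015,.004]);q=Q(FR,-1)
manip.servo_line(g-FR[:,0]*.07,q,vel=.15)
s=viewer.get_image('scene')[:,:,::-1]
cv2.imwrite('pics/s7.png',cv2.resize(s[220:370,50:200],None,fx=4,fy=4,interpolation=cv2.INTER_CUBIC))
p=np.array(manip.current_tool_pos());O=ori(FR,-1)
f=lambda v:((proj(S,v)-[50,220])*4).round(0)
print('tcp',f(p),f(p-O[:,2]*.019),f(p-O[:,2]*.066))
print('gap',manip.current_finger_gap(),manip.current_force(),manip.current_clock())
```

```text
tcp [276. 235.] [254. 197.] [199.  97.]
gap 0.00052159872471514 [-0.1027123  -1.12018027  0.74208376] 9.775
```

View pics/s7.png

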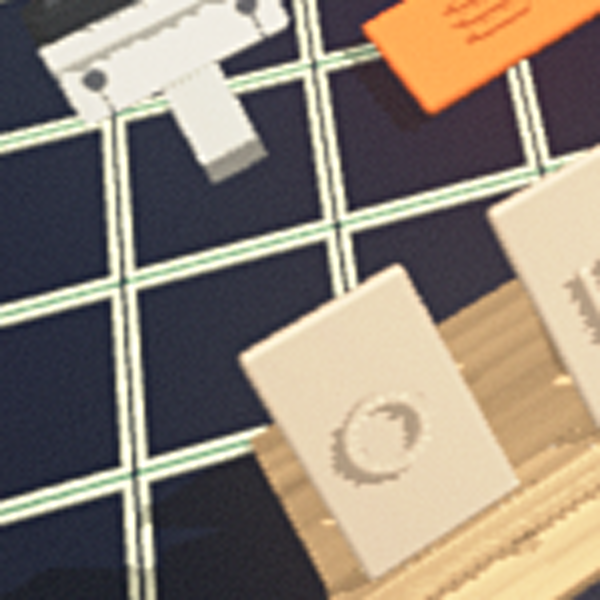

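Run:
```python
from h import *
S=cam('scene')
q=Q(FR,-1)
effector.open_jaws()
b=CR+FR@np.array([0,-.0015,.004])
manip.servo_line(b-FR[:,0]*.028,q,vel=.15)
manip.servo_line(b+FR[:,0]*.002,q,vel=.06)
print(manip.current_force(),manip.current_clock())
s=viewer.get_image('scene')[:,:,::-1]
cv2.imwrite('pics/s8.png',cv2.resize(s[220:370,50:200],None,fx=4,fy=4,interpolation=cv2.INTER_CUBIC))
w=viewer.get_image('wrist')[:,:,::-1]
cv2.imwrite('pics/w8.png',w)
```

```text
[ 0.01202798 -0.19811746  0.20474074] 12.5
```

View pics/s8.png

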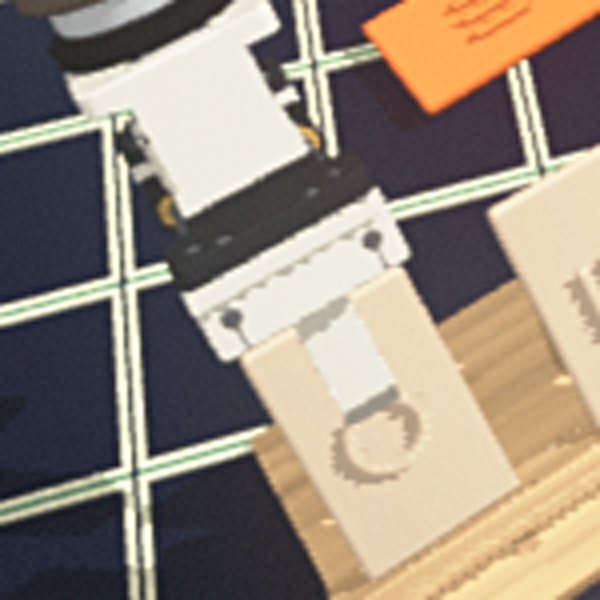

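View pics/w8.png

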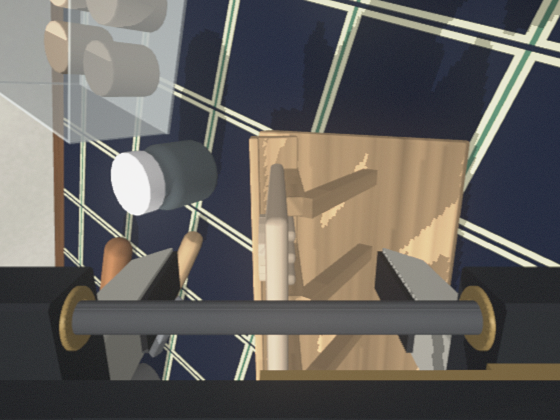

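Run:
```python
from h import *
effector.close(f_grip=25)
print(manip.current_finger_gap(),manip.current_force(),manip.current_wrist_torque(),manip.current_clock())
p=np.array(manip.current_tool_pos())
manip.servo_line(p-FR[:,0]*.03,Q(FR,-1),vel=.06)
print(manip.current_finger_gap(),manip.current_force(),manip.current_wrist_torque(),manip.current_clock())
s=viewer.get_image('scene')[:,:,::-1]
cv2.imwrite('pics/s9.png',cv2.resize(s[200:400,50:310],None,fx=3,fy=3,interpolation=cv2.INTER_CUBIC))
```

```text
0.008824995145626513 [-0.52964654  0.91790515  0.63247102] [-0.12176989  0.50250324  0.04604952] 13.85
0.009185104777512939 [ 0.36496646  0.0247721  -0.97582581] [-0.16234244  0.61271198 -0.03327219] 14.5
```

View pics/s9.png

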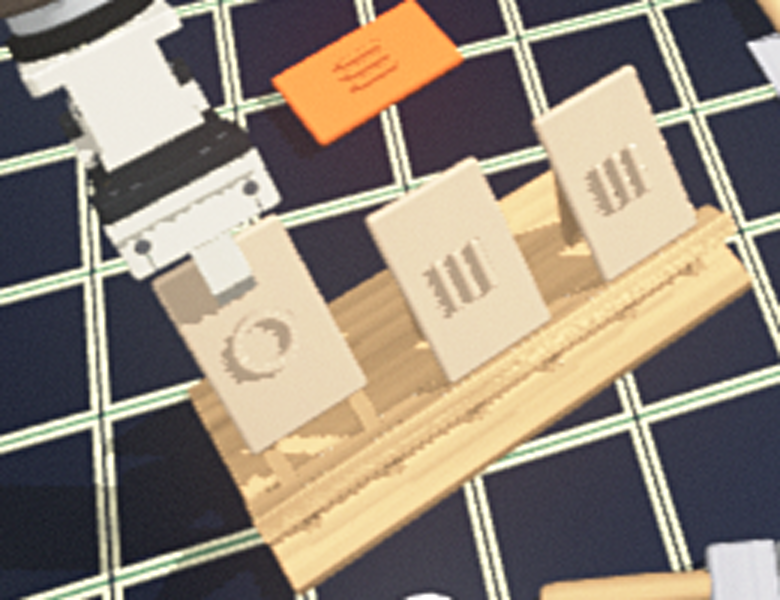

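Run:
```python
from h import *
p=np.array(manip.current_tool_pos())
manip.servo_line(p+np.array([-.03,0,.16]),Q(FR,-1),vel=.2)
print(manip.current_finger_gap(),manip.current_clock(),np.round(manip.current_q(),2))
for off in(-.2,-.1,0):
  r=manip.solve_ik(SE+FE@np.array([off,0,.003]),Q(FE,1));print(off,None if r is None else np.round(r,2))
```

```text
0.008542302455208997 15.5167 [ 0.1   0.21  0.81  1.97 -0.89  0.99 -1.45]
-0.2 [ 0.19 -0.07 -1.03  2.2   0.69  0.78 -1.51]
-0.1 [-0.    0.21 -0.83  2.23  1.11  0.75 -1.84]
0 [-1.57  0.65  1.13  2.24 -0.76  0.19 -0.15]
```

Run:
```python
from h import *
p=SE+FE@np.array([-.2,0,.003])
manip.move_pose(p,Q(FE,1));print(manip.current_finger_gap(),manip.current_clock())
try: manip.servo_line(SE+FE@np.array([-.1,0,.003]),Q(FE,1),vel=.15)
except manip.PlanningError as e: print(e)
print(manip.current_clock(),manip.current_tool_pos(),np.round(manip.current_q(),2))
for off in(-.05,-.03,-.01,0,.01):
  r=manip.solve_ik(SE+FE@np.array([off,0,.003]),Q(FE,1));print(off,None if r is None else np.round(r,2))
im=viewer.get_image('scene')[:,:,::-1];cv2.imwrite('pics/s10f.png',im)
cv2.imwrite('pics/s10.png',cv2.resize(im[180:330,330:480],None,fx=4,fy=4,interpolation=cv2.INTER_CUBIC))
im=viewer.get_image('wrist')[:,:,::-1];cv2.imwrite('pics/w10.png',im)
S=cam('scene');t=np.array(manip.current_tool_pos());f=lambda v:((proj(S,v)-[330,180])*4).round(0)
print([f(t+FE@np.array([x,y,.0045])) for x,y in((.058,-.036),(.058,.036),(-.062,.036),(-.062,-.036))])
```

```text
0.00859119906765353 17.4667
18.2833 [0.52135245 0.20950221 0.18283736] [ 0.12  0.24 -0.98  2.22  1.15  0.79 -1.87]
-0.05 [ 0.08  0.37 -0.91  2.22  1.33  0.8  -1.99]
-0.03 [ 0.06  0.42 -0.88  2.21  1.39  0.8  -2.03]
-0.01 [ 0.05  0.46 -0.84  2.2   1.45  0.8  -2.06]
0 [ 0.04  0.48 -0.83  2.2   1.48  0.8  -2.08]
0.01 [ 0.04  0.51 -0.81  2.19  1.51  0.8  -2.1 ]
[array([240., 199.]), array([391., 186.]), array([399., -69.]), array([241., -56.])]
```

View pics/s10.png

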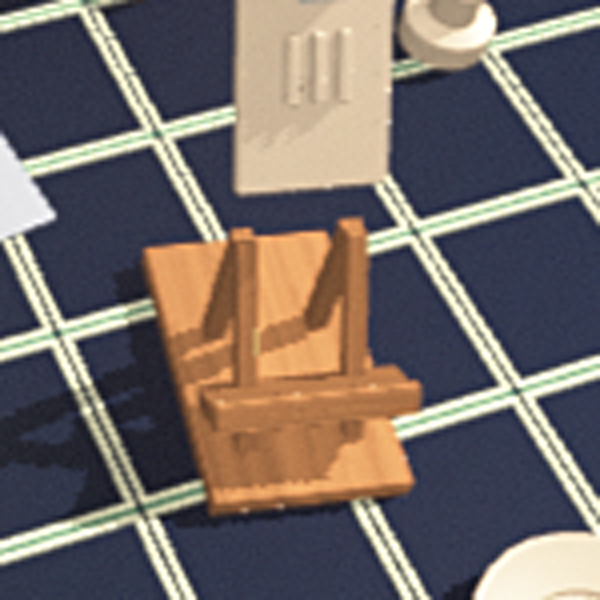

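View pics/w10.png

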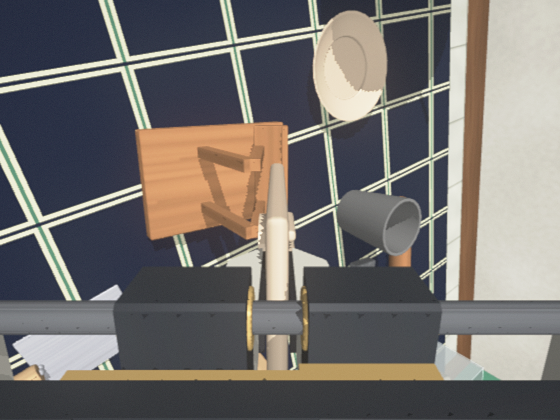

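Run:
```python
from h import *
q=Q(FE,1)
manip.servo_line(SE+FE@np.array([-.018,0,.003]),q,vel=.1)
f0=np.array(manip.current_force());print(manip.current_clock(),f0,manip.current_wrist_torque())
im=viewer.get_image('scene')[:,:,::-1];cv2.imwrite('pics/s11.png',cv2.resize(im[180:330,330:480],None,fx=4,fy=4,interpolation=cv2.INTER_CUBIC))
im=viewer.get_image('wrist')[:,:,::-1];cv2.imwrite('pics/w11.png',cv2.resize(im[80:290,180:380],None,fx=2.8,fy=2.8,interpolation=cv2.INTER_CUBIC))
```

```text
19.35 [ 0.31297252  0.62801883 -1.06167922] [0.10606839 0.83120138 0.02699461]
```

View pics/s11.png

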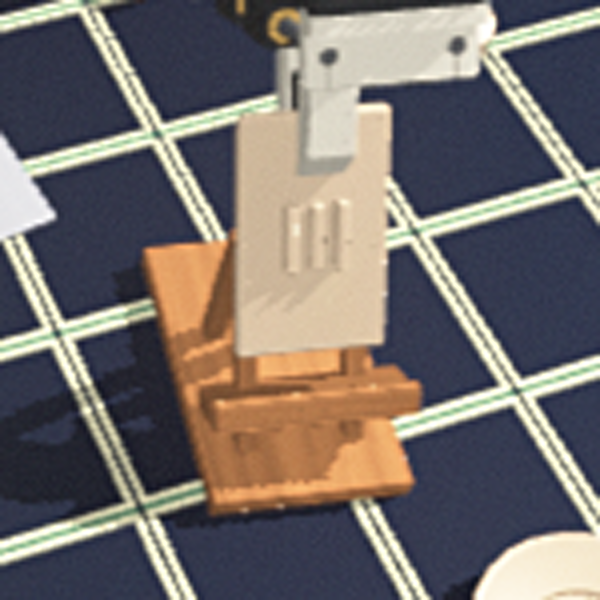

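View pics/w11.png

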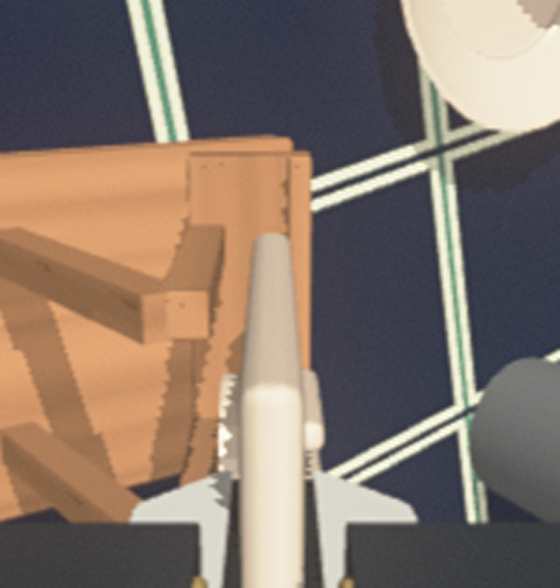

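Run:
```python
from h import *
W=cam('wrist');t=np.array(manip.current_tool_pos());f=lambda v:((proj(W,v)-[180,80])*2.8).round(0)
D=t
print('dish low +y',f(D+FE@np.array([.058,.036,0])),'dish up +y',f(D+FE@np.array([-.062,.036,0])))
S2=SE+FE@np.array([0,0,-.0048])
print('ledge end lipinner',f(S2+FE@np.array([.06,.05,.012])),f(S2+FE@np.array([.06,.05,-.0045])))
print('strip+ top',f(S2+FE@np.array([-.015,.032,-.0045])),f(S2+FE@np.array([-.015,.022,-.0045])),'strip- top',f(S2+FE@np.array([-.015,-.022,-.0045])))
```

```text
dish low +y [267. 224.] dish up +y [264. 382.]
ledge end lipinner [282. 158.] [217. 158.]
strip+ top [199. 296.] [200. 346.] strip- top [205. 551.]
```

Run:
```python
from h import *
q=Q(FE,1); b=SE+FE@np.array([0,.002,.003-.004])
manip.servo_line(b+FE[:,0]*-.018,q,vel=.03)
F0=np.array(manip.current_force());print(F0)
x=-.014
while x<=.010:
    manip.servo_line(b+FE[:,0]*x,q,vel=.05); 
    fs=np.mean([manip.current_force() for _ in range(8)],0)-F0; print(round(x,4),(FE.T@fs).round(2),round(manip.current_finger_gap(),4),round(manip.current_clock(),2))
    if (FE.T@fs)[0]<-4: break
    x+=.002
im=viewer.get_image('scene')[:,:,::-1];cv2.imwrite('pics/s12.png',cv2.resize(im[180:330,330:480],None,fx=4,fy=4,interpolation=cv2.INTER_CUBIC))
im=viewer.get_image('wrist')[:,:,::-1];cv2.imwrite('pics/w12.png',cv2.resize(im[80:290,180:380],None,fx=2.8,fy=2.8,interpolation=cv2.INTER_CUBIC))
```

```text
[ 0.71151982 -0.39430164 -2.65884174]
-0.014 [-0.19 -0.25 -0.21] 0.009 20.0
-0.012 [-0.78  0.6  -0.7 ] 0.009 20.25
-0.01 [-1.97  0.11 -0.04] 0.0089 20.5
-0.008 [-1.24  0.64  0.43] 0.0084 20.75
-0.006 [-1.88  0.12 -0.19] 0.009 21.0
-0.004 [-1.74  0.62 -0.1 ] 0.0088 21.25
-0.002 [-1.77 -0.06  0.38] 0.0088 21.5
0.0 [-1.84  0.55  0.43] 0.0087 21.75
0.002 [-1.37 -0.2  -0.  ] 0.0089 22.0
0.004 [-0.73 -0.38  0.36] 0.0087 22.25
0.006 [-14.44  -3.08  -0.52] 0.009 22.5
```

View pics/s12.png

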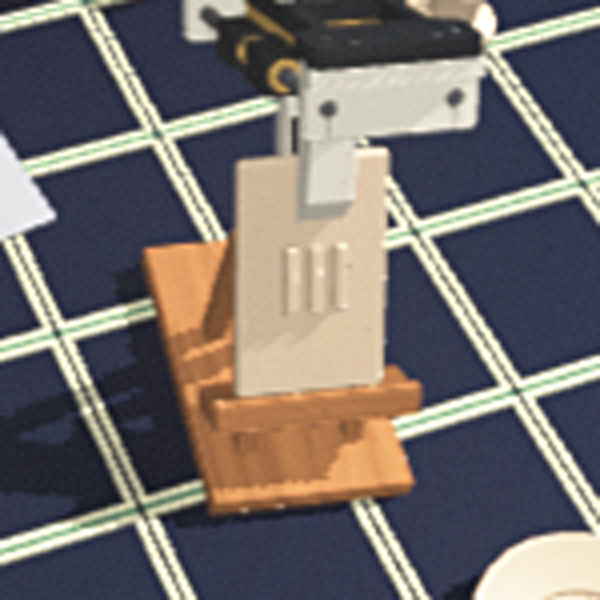

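View pics/w12.png

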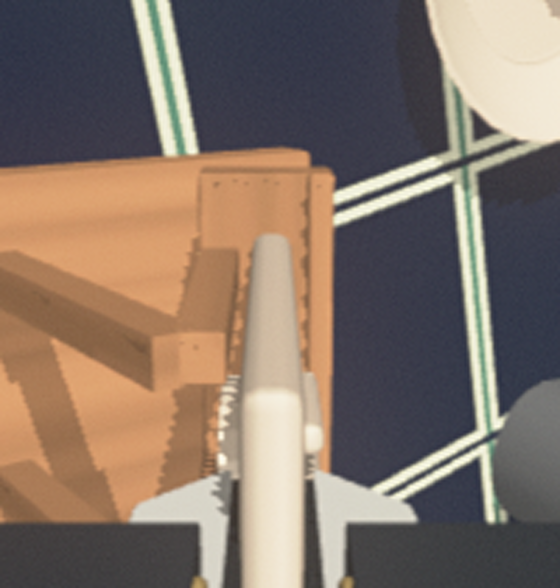

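Run:
```python
from h import *
q=Q(FE,1); p=SE+FE@np.array([.0045,.002,-.001])
manip.servo_line(p,q,vel=.03)
F0=np.mean([manip.current_force() for _ in range(8)],0)
for k in range(1,7):
    p=p-FE[:,2]*.001; manip.servo_line(p,q,vel=.03)
    f=FE.T@(np.mean([manip.current_force() for _ in range(8)],0)-F0); print(k,f.round(2),round(manip.current_clock(),2))
    if f[2]>2.5: break
effector.open_jaws(); print('open',manip.current_clock(),manip.current_finger_gap(),manip.current_force())
im=viewer.get_image('scene')[:,:,::-1];cv2.imwrite('pics/s13.png',cv2.resize(im[180:330,330:480],None,fx=4,fy=4,interpolation=cv2.INTER_CUBIC))
manip.servo_line(p-FE[:,0]*.15,q,vel=.15)
print(manip.current_clock())
im=viewer.get_image('scene')[:,:,::-1];cv2.imwrite('pics/s14f.png',im);cv2.imwrite('pics/s14.png',cv2.resize(im[180:330,330:480],None,fx=4,fy=4,interpolation=cv2.INTER_CUBIC))
im=viewer.get_image('wrist')[:,:,::-1];cv2.imwrite('pics/w14.png',im)
S=cam('scene');f=lambda v:((proj(S,v)-[330,180])*4).round(0)
s=SE+FE@np.array([.001,.001,-.003])
print([f(s+FE@np.array([x,y,.0045])) for x,y in((.06,-.036),(.06,.036),(-.06,.036),(-.06,-.036))])
```

```text
1 [-0.24  0.8  -0.3 ] 23.1
2 [-0.28  0.5   0.33] 23.35
3 [ 0.08  0.85 -0.48] 23.6
4 [0.95 1.15 1.38] 23.85
5 [0.64 1.06 5.63] 24.1
open 25.4583 0.0916166754209544 [ 0.36878385 -0.86303785  0.26176578]
26.6583
[array([235., 398.]), array([381., 384.]), array([388., 148.]), array([236., 161.])]
```

View pics/s14.png

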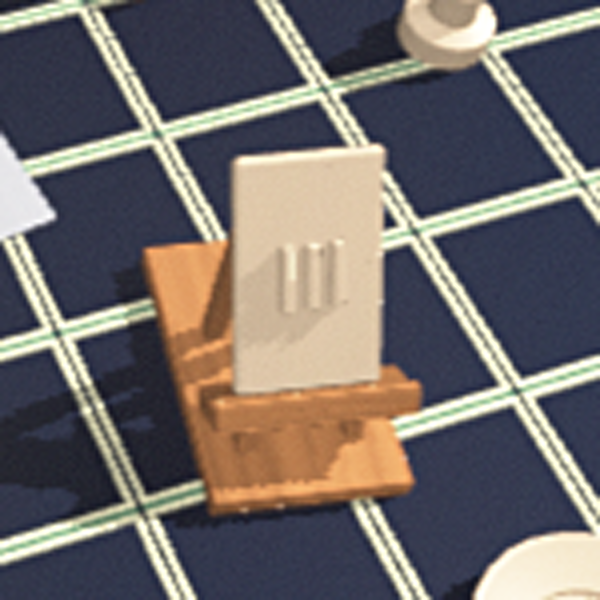

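View pics/w14.png

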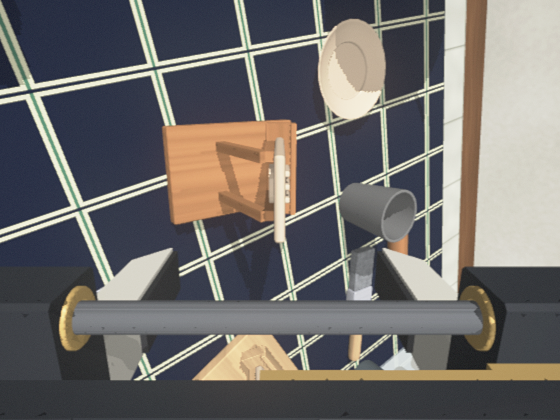

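View pics/s14f.png

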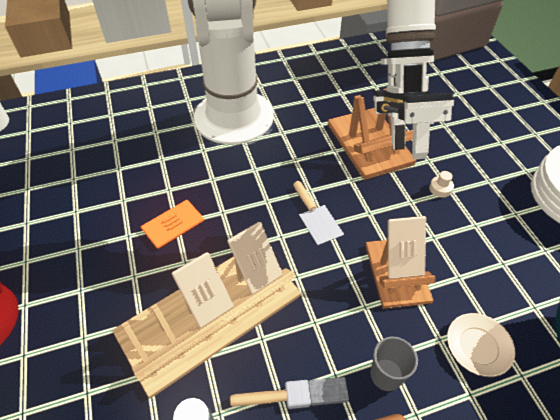

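Run:
```python
from h import *
print(manip.current_force(),manip.current_clock()); manip.hand_in(); print(manip.current_clock())
```

```text
[ 0.09021014  0.88224291 -0.41472567] 26.7583
the job is handed in; nothing more can be done
the job is handed in; nothing more can be done
```

The upside-down dish now leans on the small easel with its ribs showing, released and at rest. I handed the job in at 26.8 s of the 42 s allowed. I gripped it by its free upper end, lifted it off the rack and turned it over in the move across. I lowered it until it touched the ledge (about 14 N), pressed it lightly onto the back strips (about 6 N), then opened the jaws and backed off.

**Last checks, from the scene and wrist pictures before hand-in:**
- **Dish on easel:** its front-face corners lie within about 1 pixel (about 2 mm) of where a correctly seated dish should appear. It stands square to the ledge and inside the lip.
- **Other dishes:** both look unmoved on the rack, judged by eye.
- **Gripper:** it touches nothing, with force readings at noise level.

**What failed or disagreed:**
- **First grasp missed:** the jaws closed on nothing (0.4 mm gap) and the dish did not move. In the pictures the fingertips end about 30–40 mm short of the TCP the robot reports. I went about 30 mm deeper and got a firm grip (9 mm gap).
- **Cameras differed by 4–5 mm:** the wrist camera disagreed with the fixed-camera positions along the dish's thickness, at the rack and again at the easel. I corrected towards the wrist view both times. At the easel that moved the dish 4 mm back and 2 mm sideways; without it the dish would have hit the lip.

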